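# Tidy the tea drawer organiser

### The job

Tidy the tea organiser: the red and blue tins have been put back in each other's cells, so swap them, using a free spot on the way, and bring in the yellow one from the counter, so that each stands flat and centred on the liner of its own colour. Put the brush away too, lying flat in the middle of the long compartment and in line with it, bristles at either end. Keep the tins upright, and leave the green tin and the glass jar where they are.

Things in the scene. Friction and masses are not known exactly. Their poses are not given: they have to be found in the camera images.
- organiser: open white plastic drawer organiser, fixed; 224 (x) x 231 (y) x 22 mm high; origin on the counter under its centre, z up. Walls 3 mm thick, inner ones 18 mm high; floor 3 mm. Along its -x side one long compartment, inside x -109 to -43, y -114 to 114 mm. Then six square cells, centres x -3.5 and 72.5, y -76, 0, 76 mm, each with a coloured liner; the two with light grey liners are spare, empty.
- tin_red: round tea tin with a red lid and metal sides, 50 mm in diameter, 34 mm high, about 60 g, standing flat; origin at the centre of its underside, z up. Pinch it from above across its diameter. At the start it stands in the cell with the blue liner.
- tin_blue: round tea tin with a blue lid and metal sides, 50 mm in diameter, 34 mm high, about 60 g, standing flat; origin at the centre of its underside, z up. Pinch it from above across its diameter. At the start it stands in the cell with the red liner.
- tin_yellow: round tea tin with a yellow lid and metal sides, 50 mm in diameter, 34 mm high, about 60 g, standing flat; origin at the centre of its underside, z up. Pinch it from above across its diameter. At the start it stands on the bare counter, left or right of the organiser.
- liner_red: the red liner: flat square silicone mat 70 x 70 mm, 2 mm thick, fixed on the floor of one of the organiser's square cells (73 x 73 mm inside), edges along its walls; origin at the centre of its underside, 3 mm above the counter, z up; a tin on it has its underside 5 mm above the counter. The blue tin is on it at the start.
- liner_blue: the blue liner: flat square silicone mat 70 x 70 mm, 2 mm thick, fixed on the floor of one of the organiser's square cells (73 x 73 mm inside), edges along its walls; origin at the centre of its underside, 3 mm above the counter, z up; a tin on it has its underside 5 mm above the counter. The red tin is on it at the start.
- liner_yellow: the yellow liner: flat square silicone mat 70 x 70 mm, 2 mm thick, fixed on the floor of one of the organiser's square cells (73 x 73 mm inside), edges along its walls; origin at the centre of its underside, 3 mm above the counter, z up; a tin on it has its underside 5 mm above the counter. Its cell is empty at the start.
- brush: hard silicone pastry brush lying flat on the counter, left or right of the organiser; 180 mm long, 14 mm thick, about 70 g. Origin under the middle of its length, x along it to the bristles, z up. Black handle 16 mm wide from x -90 to 20 mm, then purple neck 26 mm and bristle head 36 mm wide, all stiff. Pinch it across the handle at the origin: it balances within 10 mm of there.
- tin_green: round tea tin with a green lid and metal sides, 50 mm in diameter, 34 mm high, about 60 g, standing flat; origin at the centre of its underside, z up. Pinch it from above across its diameter. It already stands home on the green liner in its own cell; leave it alone.
- jar: clear glass jar, open and empty, 68 mm in diameter, 94 mm high, standing on the counter beyond the yellow tin or the brush; origin at the centre of its underside, z up. Its steel twist cap (63 mm, 16 mm high) lies just beyond it; a small steel tea spoon lies in the like place on the other side of the organiser. Leave them alone.
Things that resemble listed ones, but are neither listed nor needed, are in the scene too. What is shaped like the tin_blue but brown or pink is not meant.

How it is judged (in metres and radians):
At the end, for the whole second after the job is handed in: Red, blue and yellow tins upright and flat, each within 15 mm of the centre of its own colour's liner; brush flat in the long compartment, within 15 mm of its centre across, 26 mm along, 0.2 rad in line; green tin within 12 mm and upright jar within 20 mm of their starts; all at rest (horizontal distance between tin_red and liner_red below 0.015 m and z of tin_red in the frame of liner_red below 0.006 m and angle between each of tin_red, tin_blue, tin_yellow, jar's own z axis and vertical below 0.1 rad and linear speed of each of tin_red, tin_blue, tin_yellow, brush below 0.02 m/s and horizontal distance between tin_blue and liner_blue below 0.015 m and z of tin_blue in the frame of liner_blue below 0.006 m and horizontal distance between tin_yellow and liner_yellow below 0.015 m and z of tin_yellow in the frame of liner_yellow below 0.006 m and x of brush in the frame of organiser between -0.092 and -0.062 m and y of brush in the frame of organiser between -0.026 and 0.026 m and z of brush in the frame of organiser below 0.008 m and angle between the x axis of brush and the y axis of organiser, either way round below 0.2 rad and angle between the z axis of brush and the z axis of organiser, either way round below 0.12 rad and distance of tin_green from where it was at the start of the episode below 0.012 m and distance of jar from where it was at the start of the episode below 0.02 m); the robot touches nothing.
It fails at once if a tin is tipped over (angle between any of tin_red, tin_blue, tin_yellow, tin_green's own z axis and vertical above 0.7 rad).
It fails at once if the green tin, which is already home, is pushed out of its place (distance of tin_green from where it was at the start of the episode above 0.012 m).
It fails at once if the glass jar is shoved or knocked over (distance of jar from where it was at the start of the episode above 0.02 m or angle between jar's own z axis and vertical above 0.3 rad).
It also fails if it takes over 99 s, if anything falls off the work surface, if the arm or the gripper's body presses on something with over 40 N, if the wrist force passes 120 N, or if a joint passes its speed limit or range.

### The arm

A 6-joint arm with a two-finger parallel gripper is mounted at the origin on the work surface. World frame = base frame: x ahead of the robot, y to its left, z up, the work surface at z = 0. Lengths are in m, angles in degrees, forces in N, time in s.
With the tool pointing down it reaches from about 0.325 to 0.85 m from the base axis. Payload 15.5 kg.
Tool frame: the origin (TCP) lies at the very end of the fingers, on their centre line; the grasp point (between the pads) lies arm.grip_depth behind it (arm.grip_depth is the distance from the TCP to the grasp point, in m); z points along the fingers, y is the line along which they close (so a half turn about z gives the same grasp; the last joint's range is limited). The gripper opens to 91 mm and grips with 3 to 60 N. Pads are 32 mm wide; open, the fingers measure 118 mm over their backs; the gripper's body (76 mm by 178 mm) begins 60 mm behind the grasp point.
Start: joints at [60.59, 28.281, 77.091, -0, 74.628, -5.472], TCP at [0.254, 0.571, 0.214] pointing down, gripper open.
Joint ranges: [-166.48, 166.48], [-47.26, 123.95], [12.59, 153.08], [-70.14, 250.14], [6.76, 159.57], [-176.63, 176.63]. Speed limits (degrees/s): [108.29, 108.29, 147.25, 172.46, 172.46, 172.46].

### API

Orientations are given as a 3x3 rotation matrix whose columns are the frame's x, y, z axes.
In Python, from rig import arm gives the robot as it stands. Calls block until the motion is done:
- arm.move_to(position, orientation): joint-space move of the TCP to a pose.
- arm.move_l(position, orientation=None, feed=0.15): straight line of the TCP; orientation=None keeps the orientation; feed is the mean speed in m/s.
- arm.move_joints(angles): joint-space move.
- arm.grip(opening): finger opening in m; the grip force is fixed at half the most; returns when the fingers have stopped.
- arm.sleep(seconds).
- arm.solve_ik(position, orientation): joint angles nearest the present ones, or None.
- arm.snapshot(name): name is "scene" or "top" or "wrist"; returns the picture (384x512x3 uint8, red, green, blue); there is no depth.
- arm.get_calibration(name): a dict with "intrinsics" (3x3 intrinsics, pixels), "cam_to_world" (4x4, takes a point from camera to world coordinates). Camera axes: x right, y down, z forward; pixel columns grow to the right and rows downward; lengths in m; the calibration is good to about 2 mm. A picture is of the moment at which its call begins: read the wrist's pose just before it. get_calibration takes no time and is no camera call; for the wrist camera it gives the pose at the moment of the call.
A pose or a line that the arm cannot do raises arm.Unreachable and nothing moves.
- arm.sign_off(): hands the job in; it is judged then, once.
Readings, each from a call of its own:
- arm.current_t(): time.
- arm.current_joint_positions(): joint angles.
- arm.current_dq(): joint speeds.
- arm.current_tau(): joint torques, N m.
- arm.current_ee_pos(): TCP position.
- arm.current_tool_rot(): TCP orientation.
- arm.current_force(): force on the tool from outside, world axes, zero at the start.
- arm.current_torque(): the same for the moment, N m.
- arm.current_width(): finger opening in m.
- arm.current_grasp_force(): force on a finger pad.
Only numpy, scipy, OpenCV 4.12 (cv2) and the standard library are available. Lean on these libraries where they do the work, as an engineer would, in place of code of your own. Each camera call takes 0.05 s, during which the arm holds its last target. There are 200 camera calls.

## Working session

There is one attempt and no reset: what is moved stays moved. The work goes in short steps, each a Python script; the robot and the scene stay as the last script left them, time stands still between calls to the robot, and variables do not carry over. Pictures are saved under pics/ and viewed, at most 14 in all, crops included, and the job is handed in when it is done.

```bash
ls; mkdir -p pics; python3 - <<'E'
from rig import arm
import cv2,numpy as np
for n in("top","scene"):
    im=arm.snapshot(n); cv2.imwrite(f"pics/{n}0.png",im[:,:,::-1])
    c=arm.get_calibration(n); print(n,np.round(c["intrinsics"],1).tolist(),np.round(c["cam_to_world"],3).tolist())
print(arm.grip_depth,arm.current_t(),arm.current_width(),np.round(arm.current_tool_rot(),3).tolist())
a=cv2.imread("pics/top0.png");cv2.imwrite("pics/top0b.png",cv2.resize(a,(800,600),interpolation=cv2.INTER_CUBIC))
E
```

```text
pics
top [[450.8, 0.0, 253.1], [0.0, 450.8, 189.1], [0.0, 0.0, 1.0]] [[-0.006, -0.99, 0.139, 0.423], [-1.0, 0.007, 0.012, -0.014], [-0.013, -0.139, -0.99, 1.308], [0.0, 0.0, 0.0, 1.0]]
scene [[496.4, 0.0, 251.5], [0.0, 496.4, 190.1], [0.0, 0.0, 1.0]] [[-0.621, 0.662, -0.42, 1.05], [0.784, 0.533, -0.318, 0.355], [0.013, -0.527, -0.85, 0.993], [0.0, 0.0, 0.0, 1.0]]
0.0188 0.1 0.09162629747196584 [[-0.914, 0.406, -0.001], [0.406, 0.914, -0.001], [0.0, -0.001, -1.0]]
```

View pics/top0b.png

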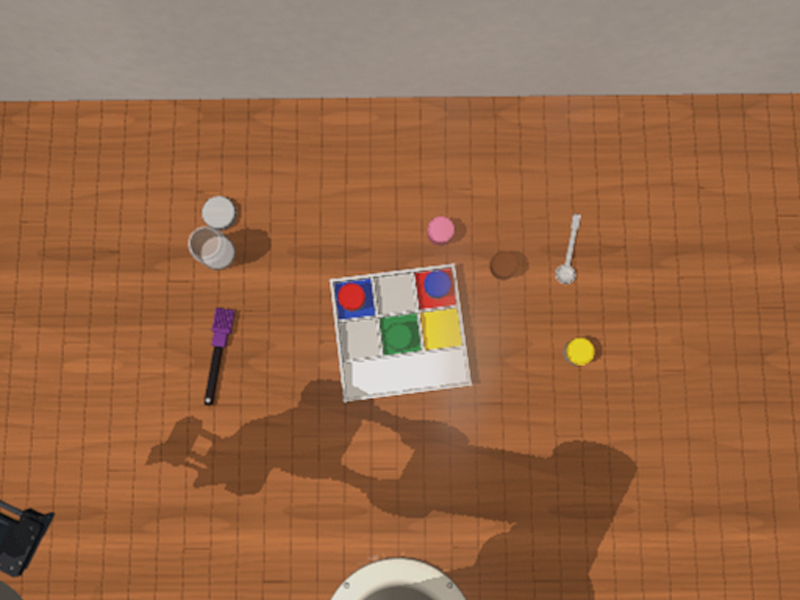

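View pics/scene0.png

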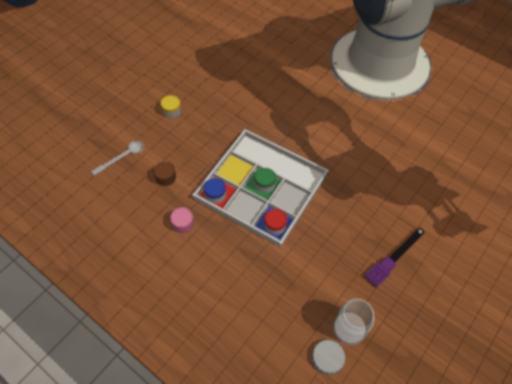

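The top view (800x600) shows these, in pixels:

| Item | Pixel position |
|---|---|
| Organiser corners | (331,280), (455,265), (471,384), (345,401); the long compartment is nearest the robot |
| Red tin, on the blue liner | (351,297) |
| Blue tin, on the red liner | (437,284) |
| Green tin | (399,335) |
| Empty yellow liner | (441,329) |
| Spare grey cells | (397,293) and (361,340) |
| Yellow tin | (580,351) |
| Brush | about (217,355), bristles away from the robot |
| Jar | (213,248) |

The pink tin (441,230) and brown tin (505,264) are decoys. The scene view shows the same layout.

```bash
cat > h.py <<'E'
import cv2,numpy as np
from rig import arm
def ray(cal,uv,z):
    K,T=np.array(cal["intrinsics"]),np.array(cal["cam_to_world"])
    uv=np.atleast_2d(np.asarray(uv,float))
    d=np.c_[uv,np.ones(len(uv))]@np.linalg.inv(K).T@T[:3,:3].T
    return (T[:3,3]+d*((z-T[2,3])/d[:,2:]))[:,:2]
def blob(mask,near=None):
    n,l,s,c=cv2.connectedComponentsWithStats(mask.astype(np.uint8))
    ok=[i for i in range(1,n) if s[i,4]>30]
    i=max(ok,key=lambda i:s[i,4]) if near is None else min(ok,key=lambda i:np.hypot(*(c[i]-near)))
    return l==i,c[i]
def masks(im):
    h=cv2.cvtColor(im,cv2.COLOR_RGB2HSV).astype(int);H,S,V=h[...,0],h[...,1],h[...,2]
    st=(S>140)&(V>60)
    return dict(red=((H<4)|(H>174))&(S>190)&(V>90),blue=(H>105)&(H<130)&st,yellow=(H>24)&(H<35)&(S>180)&(V>120),
      green=(H>50)&(H<85)&(S>110),purple=(H>130)&(H<160)&(S>80),white=(S<50)&(V>110),black=(V<45))
def fingers(a):   # tool down, closing axis y at yaw a (rad)
    y=np.array([np.cos(a),np.sin(a),0]);z=np.array([0,0,-1.]);return np.c_[np.cross(y,z),y,z]
def near_joint(p,a):  # pick the half-turn with the smaller last-joint move
    q=np.array(arm.current_joint_positions());best=None
    for b in(a,a+np.pi):
        s=arm.solve_ik(p,fingers(b))
        if s is not None:
            d=np.abs(np.array(s)-q).max()
            if best is None or d<best[0]:best=(d,fingers(b))
    return best[1]
E
python3 - <<'E'
from h import *
im=cv2.imread("pics/top0.png")[:,:,::-1].copy();c=arm.get_calibration("top");m=masks(im)
s=1.5625
for k,p,z in(("red",(351,297),.039),("blue",(437,284),.039),("yellow",(580,351),.034),("yellow",(441,329),.005),("purple",(222,330),.012)):
    b,ct=blob(m[k],np.array(p)/s);print(k,b.sum(),ct.round(1),ray(c,ct,z).round(4))
W=np.zeros(im.shape[:2],bool);W[160:265,203:310]=1
o=(m["white"]|m["red"]|m["blue"]|m["yellow"]|m["green"])&W
b,_=blob(cv2.morphologyEx(o.astype(np.uint8),cv2.MORPH_CLOSE,np.ones((5,5))))
uv=np.argwhere(b)[:,::-1];r=cv2.minAreaRect((ray(c,uv,.022)*1000).astype(np.float32));print("org",r)
W[:]=0;W[190:265,120:160]=1
b,_=blob(cv2.morphologyEx(((m["purple"]|m["black"])&W).astype(np.uint8),cv2.MORPH_CLOSE,np.ones((5,5))))
uv=np.argwhere(b)[:,::-1];print("brush",b.sum(),cv2.minAreaRect((ray(c,uv,.010)*1000).astype(np.float32)))
E
```

```text
red 208 [224.5 189.4] [[0.6013 0.0822]]
blue 50 [274.2 181.4] [[ 0.6232 -0.0593]]
yellow 205 [371.  224.5] [[ 0.4992 -0.3303]]
yellow 147 [276.  209.4] [[ 0.5463 -0.0649]]
purple 256 [141.8 208.8] [[0.5503 0.3237]]
org ((537.674560546875, -5.09130859375), (227.37991333007812, 233.47789001464844), 7.019395351409912)
brush 441 ((496.05474853515625, 332.7373046875), (33.539737701416016, 176.5554656982422), 81.19422912597656)
```

The picture places the organiser at (0.538,-0.005) with yaw 7.0°, and the brush at (0.496,0.333) with its axis at -8.8°. I'll go above the brush and look from close by.

```bash
python3 - <<'E'
from h import *
a=np.radians(81.2);p=[.49,.333,.18]
R=near_joint(p,a);arm.move_to(p,R)
c=arm.get_calibration("wrist");im=arm.snapshot("wrist");cv2.imwrite("pics/w1.png",im[:,:,::-1])
m=masks(im);b,ct=blob(m["purple"]);print("purple",b.sum(),ct,ray(c,ct,.012))
print(arm.current_t(),np.array(c["cam_to_world"]).round(3).tolist())
np.save("w1cal.npy",c,allow_pickle=True)
E
```

```text
purple 1604 [254.43266833 228.54426434] [[0.54526995 0.32425906]]
1.425 [[0.153, 0.949, 0.276, 0.411], [0.988, -0.146, -0.045, 0.346], [-0.002, 0.28, -0.96, 0.351], [0.0, 0.0, 0.0, 1.0]]
```

View pics/w1.png

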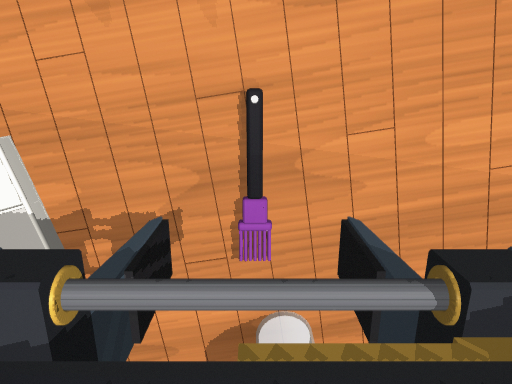

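The wrist view shows the brush upright in the image, from the handle tip (255,88) to the bristle end (255,262). Black meets purple at (255,198), and the jar is beyond at (285,330). Next I grasp the brush and place it in the compartment.

```bash
cat >> h.py <<'E'
OC=np.array([.5377,-.0051]);OY=np.radians(7.02)
def org(x,y):
    return OC+np.array([[np.cos(OY),-np.sin(OY)],[np.sin(OY),np.cos(OY)]])@np.array([x,y])
def go(xy,z,a):  # joint-space move at height z
    p=[*xy,z];R=near_joint(p,a);arm.move_to(p,R)
def down(xy,z,feed=.2): arm.move_l([*xy,z],feed=feed)
E
python3 - <<'E'
from h import *
c=np.load("w1cal.npy",allow_pickle=True).item()
e=ray(c,[(255,88),(255,262),(255,198)],.012);print(e)
d=e[1]-e[0];print(np.linalg.norm(d));a=np.arctan2(d[1],d[0]);mid=(e[0]+e[1])/2;u=d/np.linalg.norm(d)
mid=(mid+e[2]-.02*u)/2;print(mid,np.degrees(a))
g=a+np.pi/2
go(mid,.06,g);arm.grip(.05);down(mid,.0035,.1);arm.grip(0.005);print(arm.current_width(),arm.current_grasp_force(),arm.current_force())
down(mid,.10)
t=org(-.0765,0)
go(t,.10,OY);print(arm.current_t(),t)
cv2.imwrite("pics/w2.png",arm.snapshot("wrist")[:,:,::-1])
E
```

```text
[[0.40479693 0.34655903]
 [0.58405865 0.3188775 ]
 [0.51195497 0.33001172]]
0.1813864120618585
[0.49330852 0.3328911 ] -8.778257778603239
0.015482024721087896 30.00005006790161 [-0.70655333 -0.27829342  3.94859393]
6.0333 [ 0.46177348 -0.01444951]
```

View pics/w2.png

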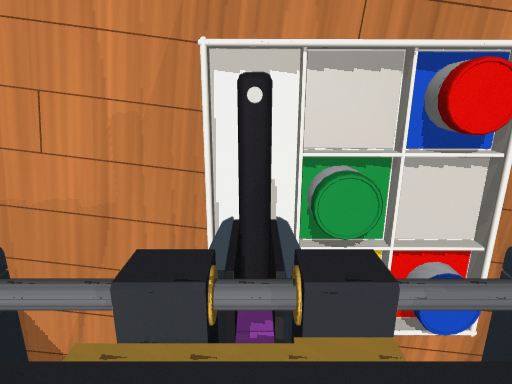

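Brush held with its axis along the compartment. The rim corner is at (203,41), and the inner wall junctions are at (302,154), (402,154) and (298,244). I check those against the organiser pose, then lower the brush.

```bash
python3 - <<'E'
from h import *
c=arm.get_calibration("wrist")
px=[(203,41),(302,154),(402,154),(298,244)];loc=np.array([(-.112,.1155),(-.0415,.038),(.0345,.038),(-.0415,-.038)])
w=np.array([ray(c,p,z)[0] for p,z in zip(px,(.022,.018,.018,.018))])
for l,q in zip(loc,w):print(l,q.round(4),((q-org(*l))*1000).round(1))
A,_=cv2.estimateAffinePartial2D(loc,w);print(A,np.degrees(np.arctan2(A[1,0],A[0,0])))
E
```

```text
[-0.112   0.1155] [0.4132 0.0942] [ 0.8 -1.6]
[-0.0415  0.038 ] [0.4919 0.0267] [ 0.  -0.8]
[0.0345 0.038 ] [0.5655 0.0359] [-1.8 -0.9]
[-0.0415 -0.038 ] [ 0.5006 -0.0455] [-0.6  2.4]
[[ 0.97026888 -0.11949647  0.53632373]
 [ 0.11949647  0.97026888 -0.00459975]] 7.021083330839517
```

```bash
python3 - <<'E'
from h import *
t=org(-.0765,0)
down(t,.03);down(t,.007,.05);print(arm.current_force());arm.grip(.028);down(t,.2,.3)
c=arm.get_calibration("wrist");im=arm.snapshot("wrist");cv2.imwrite("pics/w3.png",im[:,:,::-1]);np.save("w3cal.npy",c,allow_pickle=True)
print(arm.current_t())
E
```

```text
[ 1.04635914 -0.61263868 -0.83713025]
8.4417
```

View pics/w3.png

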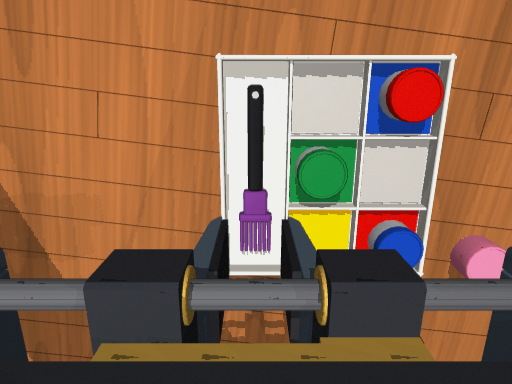

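The brush lies in the compartment, from (255,88) to (255,252). The red lid is at (414,96) on the blue liner and the blue lid at (397,248) on the red liner. Blue has one lookalike in this view, pink at (478,258); the brown one was to the right in the top view. Only (397,248) is blue and on the red liner. I confirm with a crop and measure.

```bash
python3 - <<'E'
from h import *
c=np.load("w3cal.npy",allow_pickle=True).item();im=cv2.imread("pics/w3.png")[:,:,::-1].copy();m=masks(im)
cv2.imwrite("pics/crop.png",cv2.resize(im[50:280,340:512,::-1],None,fx=2.5,fy=2.5,interpolation=cv2.INTER_CUBIC))
for k,p in(("red",(414,96)),("blue",(397,248)),("green",(322,174))):
    b,ct=blob(m[k],p);q=cv2.minEnclosingCircle(np.argwhere(b)[:,::-1].astype(np.float32))
    w=ray(c,[ct,q[0]],.039);R=np.array([[np.cos(OY),np.sin(OY)],[-np.sin(OY),np.cos(OY)]])
    print(k,b.sum(),ct.round(1),np.round(q[0],1),q[1],w.round(4).tolist(),"org",((w-OC)@R.T).round(4).tolist())
w=ray(c,[(255,86),(255,252)],.015);print("brush",((w-OC)@R.T).round(4))
E
```

```text
red 2384 [415.3  94. ] [415.   93.2] 28.977087020874023 [[0.5986, 0.0821], [0.5981, 0.0828]] org [[0.0711, 0.0791], [0.0707, 0.0799]]
blue 1190 [401.1 243.7] [397.7 248.5] 24.709251403808594 [[0.6219, -0.0669], [0.6197, -0.0728]] org [[0.076, -0.0717], [0.0731, -0.0772]]
green 3796 [322.4 171. ] [322.5 170.5] 45.304622650146484 [[0.5261, -0.0002], [0.5261, 0.0003]] org [[-0.0109, 0.0063], [-0.0108, 0.0068]]
brush [[-0.0774  0.0868]
 [-0.0774 -0.0929]]
```

View pics/crop.png

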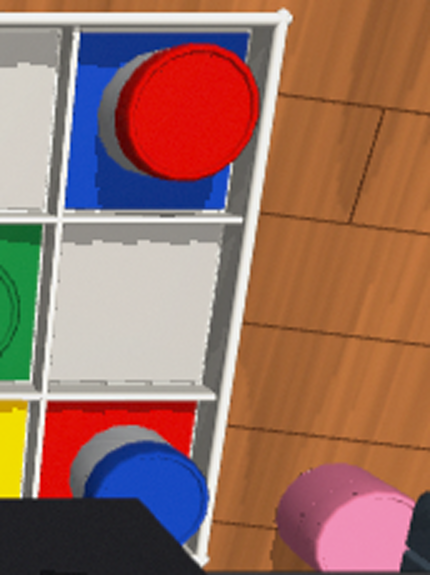

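The crop confirms it: blue lid on the red liner, pink tin outside the organiser. Now red goes to the near-left spare cell, then blue goes home.

```bash
cat >> h.py <<'E'
X,Y=OY,OY+np.pi/2   # closing axis along organiser x / y
def pick(xy,a,z=.0245):
    go(xy,.10,a);arm.grip(.070);down(xy,.05,.3);down(xy,z,.1);arm.grip(.03)
    print("w",round(arm.current_width(),4),"F",round(arm.current_grasp_force(),1));down(xy,.09,.25)
def place(xy,a,z=.0250):
    go(xy,.09,a);down(xy,.035,.2);down(xy,z,.05);print("f",np.round(arm.current_force(),1));arm.grip(.060);down(xy,.10,.3)
E
python3 - <<'E'
from h import *
pick(org(.0709,.0795),Y);place(org(-.0035,.076),X)
print(arm.current_t())
pick(org(.0731,-.0765),Y);place(org(.0725,.076),Y)
go(org(-.0765,0),.2,X)
cv2.imwrite("pics/w4.png",arm.snapshot("wrist")[:,:,::-1]);print(arm.current_t())
c=arm.get_calibration("wrist");np.save("w4cal.npy",c,allow_pickle=True)
E
```

```text
w 0.0492 F 30.0
f [-0.1  0.5 -1.1]
15.1083
w 0.0488 F 30.0
f [ 0.4 -0.1 -1.1]
21.9083
```

View pics/w4.png

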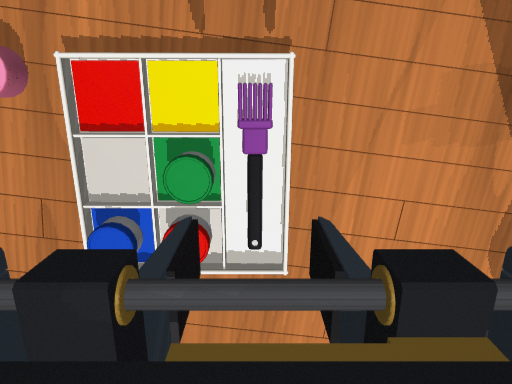

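Red is parked in the spare cell (190,240), blue is on the blue liner (112,240), and the red and yellow liners are free. The green tin and brush look undisturbed. Yellow tin next, then red.

```bash
python3 - <<'E'
from h import *
pick(np.array([.497,-.330]),0,.0195)
c=arm.get_calibration("wrist")
place(org(-.0035,-.076),X)
pick(org(-.0035,.076),X);place(org(.0725,-.076),Y)
print(arm.current_t())
go(org(-.0765,0),.2,X)
if 1:
    ims=[]
    for i in range(2):
        im=arm.snapshot("wrist");c=arm.get_calibration("wrist");cv2.imwrite(f"pics/w5_{i}.png",im[:,:,::-1]);np.save(f"w5_{i}.npy",c,allow_pickle=True);ims.append(im)
        q=np.array(arm.current_joint_positions())
        if i==0:
            q[5]+=180 if q[5]<0 else -180
            try: arm.move_joints(q.tolist())
            except Exception as e: print(e)
go([.35,.35],.3,X)
im=arm.snapshot("top");cv2.imwrite("pics/top5.png",im[:,:,::-1])
cv2.imwrite("pics/pair.png",np.hstack(ims)[:,:,::-1][:300] if 0 else cv2.resize(np.vstack(ims),(400,600))[:,:,::-1])
print(arm.current_t())
E
```

```text
w 0.0489 F 30.0
f [ 0.1  0.4 -0.5]
w 0.0495 F 30.0
f [ 0.3  0.2 -0.9]
33.6083
40.0083
```

View pics/pair.png

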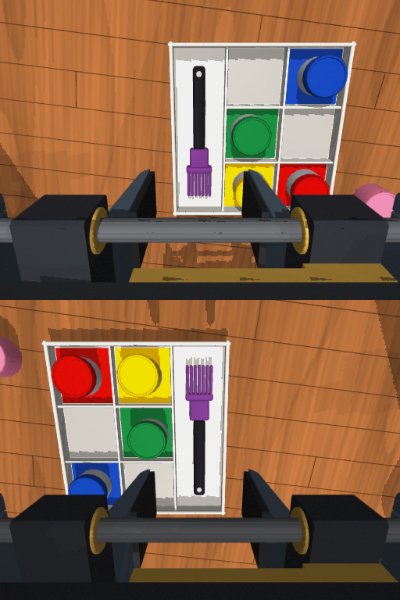

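View pics/top5.png

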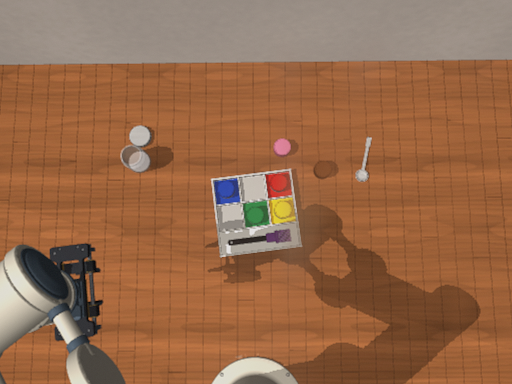

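All four tins stand on their own colours and the brush is in its compartment. The jar is unmoved. The lids share colours with their liners, so I check the tin centring with circles.

```bash
python3 - <<'E'
from h import *
R=np.array([[np.cos(OY),np.sin(OY)],[-np.sin(OY),np.cos(OY)]])
for i,seeds in((0,{"blue":(414,97)}),(1,{"red":(94,96),"yellow":(178,96),"green":(192,176)})):
    im=cv2.imread(f"pics/w5_{i}.png");c=np.load(f"w5_{i}.npy",allow_pickle=True).item()
    g=cv2.medianBlur(cv2.cvtColor(im,cv2.COLOR_BGR2GRAY),3)
    for ch in range(3):
        C=cv2.HoughCircles(im[...,ch].copy(),cv2.HOUGH_GRADIENT,1,8,param1=60,param2=12,minRadius=24,maxRadius=32)
        if C is None: continue
        for k,s in seeds.items():
            n=min(C[0],key=lambda q:np.hypot(q[0]-s[0],q[1]-s[1]))
            print(k,ch,n,((ray(c,n[:2],.039)-OC)@R.T*1000).round(1))
E
```

```text
blue 0 [414.5  91.5  31.4] [[70.8 81. ]]
blue 1 [412.5  99.5  25.8] [[69.8 73.8]]
blue 2 [418.5  96.5  28. ] [[75.1 76.5]]
red 0 [93.5 94.5 28. ] [[ 71.8 -80.1]]
yellow 0 [175.5  99.5  31.4] [[ -3.9 -75.6]]
green 0 [194.5 174.5  31.4] [[-18.   -4.1]]
red 1 [ 98.5 102.5  31.4] [[ 68.1 -72.9]]
yellow 1 [177.5  97.5  28. ] [[ -5.9 -77.3]]
green 1 [194.5 173.5  29.2] [[-18.1  -5.1]]
red 2 [91.5 95.5 25.8] [[ 73.8 -79.2]]
yellow 2 [179.5  95.5  25.8] [[ -7.8 -79.1]]
green 2 [187.5 179.5  25.8] [[-10.8   1. ]]
```

All tins measure within about 5 mm of their liner centres, so I hand it in.

```bash
python3 -c "
from rig import arm
print(arm.sign_off())"
```

```text
the job is handed in; nothing more can be done
None
```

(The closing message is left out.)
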